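# Gauge the bushed arms and set out the good one

## Robot

A 6-joint arm with a two-finger parallel gripper is mounted at the origin on a cart in front of the work surface, level with it; the furniture and walls round the work are solid. World frame = base frame: x ahead of the robot, y to its left, z up, the work surface at z = 0. Lengths are in mm, angles in rad, forces in N, time in s.
With the tool pointing down it reaches from about 300 to 775 mm from the base axis. Payload 14.6 kg.
Tool frame: the origin (TCP) lies midway between the tips of the shut fingers; the grasp point (between the pads) lies 19 mm behind it (pinch_z is the distance from the TCP to the grasp point, in mm); z points along the fingers, y is the direction in which the jaws open and shut (so a half turn about z gives the same grasp; the last joint's range is limited). The gripper opens to 94 mm and grips with 3 to 60 N. Pads are 16 mm wide; open, the fingers measure 119 mm over their backs; the gripper's body (75 mm by 177 mm) begins 78 mm behind the grasp point.
Start: joints at [-1.232, 0.3, 1.521, -0, 1.321, -0.067], TCP at [217.107, -505.325, 183.846] pointing down, gripper open.
Joint ranges: [-3.03, 3.03], [-0.79, 2.21], [0.23, 2.52], [-1.04, 4.18], [0, 3.07], [-2.55, 2.55]. Speed limits (rad/s): [2.22, 2.22, 2.57, 3.14, 3.14, 3.14].

## Interface

Orientations are given as [roll, pitch, yaw] about the fixed x, y, z axes, in that order (R = Rz(yaw) Ry(pitch) Rx(roll)).
In Python, from cell import read_state, camera, sign_off, pinch_z gives the robot as it stands. The module is installed in compiled form; this text tells all that it offers.
- The arm moves only by the tool servo_tool, never from a script. Its argument "series" is a list of rows, each a list of 6 numbers: the shift along the tool's x, y, z in cm, then the turn, a rotation vector about the tool's x, y, z in rad. In form: [[tx, ty, tz, rx, ry, rz], ...]. A call has exactly 10 rows; each row is the pose to reach, as a shift and turn from the pose commanded when the call began, along the tool's axes at that moment; what a row does not reach only later rows make up. A row lasts 1/12 s, in which the tool goes at most 41.7 mm and 7.16 degrees, less where a joint would pass 70% of its speed; a pose out of reach is approached as far as the arm can. A call with a gripper value outside its range is refused whole. "gripper" is the finger opening in cm, from 0 to 9.4, set as the call begins (left out, the last holds). The fingers move at their own pace and stop on an object; "grip_force" is the grip in N (left out, the last holds). Time passes only in rows, so rows that repeat a pose let the fingers close, or fill a call up. It gives the time, the measured TCP pose, the force and the opening at its end, in the units of the state.
- read_state(): the state, without advancing time (a new reading comes with each control period).
- camera(name): name is "scene" or "top" or "wrist"; returns a dict with "pixels" (400x640x3 uint8, red, green, blue), "fx", "fy", "cx", "cy" (pixels), "pose" (4x4, takes a point from camera to world coordinates); the wrist camera has in their place "mount" (4x4, takes a point from camera to tool coordinates, whose origin is the TCP and whose axes are the flange's). Camera axes: x right, y down, z forward; pixel columns grow to the right and rows downward; lengths in mm; the calibration is good to about 2 mm. A picture is of the moment at which its call begins: read the wrist's pose just before it. There is no depth.
- sign_off(): hands the job in, once; it reports no verdict.
The state is a dict: "clock": time; "joints": joint angles; "qd": joint speeds; "effort": joint torques, N m; "eef_pos": TCP position; "eef_rot": TCP orientation; "wrist_force": force on the tool from outside, world axes, zero at the start; "moment": the same for the moment, N m; "finger_gap": finger opening in mm.
Only numpy, scipy, OpenCV 4.12 (cv2) and the standard library are available. Lean on these libraries where they do the work, as an engineer would, in place of code of your own. Each camera call takes 0.05 s, during which the arm holds its last target.

## Task

Only one of the three grey arms has a bush bored to size all the way through. Try the pin gauge from its stand in the bushes to find it, and leave the gauge standing in that arm with its green collar down on the brass. Then lay that arm flat in the blue tray with the gauge still fully in it, and leave the other two arms where they lie.

Things in the scene. Friction and masses are not known exactly. Their poses are not given: they have to be found in the camera images.
- gauge: go pin gauge, upright in its stand at the start, 80 g. Steel pin 20 mm thick, 28 mm long pointing down (last 8 mm taper to 13 mm), green collar 31 mm across, 5 mm thick, then a round ridged handle 25 mm across, 45 mm long. Origin: on the axis at the collar's underside; z up the handle. Fits: collar rests on the brass flange. Does not fit: tip stops on the step, collar 19 mm above
- stand: fixed round dark steel stand, 60 mm across (foot 72 mm) and 36 mm high, with a hole 23.6 mm wide in which the gauge stands, collar on its top. Origin: centre of its underside on the table
- rocker_a: one of three outwardly identical grey machine arms lying flat, 161 mm long, 0.25 kg: a round eye (58 mm across, 28 mm high), axis at x=+50 mm, and a straight bar 32 mm wide, 26 mm high to a rounded tail end at x=-82 mm. Origin: underside, on the centre line; z up. Best gripped across the bar (along y) from above at x=-22 mm. The brass bush in its eye lifts with it
- rocker_a_bore (a point): centre of the mouth of this arm's brass bush, level with the flange top, 32 mm above the arm's underside. Brass flange 48 mm across, 4 mm thick; bush loose by about 1 mm. All mouths are 23 mm wide; two of the three bores narrow to 10 mm at a step 9 mm down, one is 23 mm all through. Which arm has that one differs from start to start
- rocker_b: one of three outwardly identical grey machine arms lying flat, 161 mm long, 0.25 kg: a round eye (58 mm across, 28 mm high), axis at x=+50 mm, and a straight bar 32 mm wide, 26 mm high to a rounded tail end at x=-82 mm. Origin: underside, on the centre line; z up. Best gripped across the bar (along y) from above at x=-22 mm. The brass bush in its eye lifts with it
- rocker_b_bore (a point): centre of the mouth of this arm's brass bush, level with the flange top, 32 mm above the arm's underside. Brass flange 48 mm across, 4 mm thick; bush loose by about 1 mm. All mouths are 23 mm wide; two of the three bores narrow to 10 mm at a step 9 mm down, one is 23 mm all through. Which arm has that one differs from start to start
- rocker_c: one of three outwardly identical grey machine arms lying flat, 161 mm long, 0.25 kg: a round eye (58 mm across, 28 mm high), axis at x=+50 mm, and a straight bar 32 mm wide, 26 mm high to a rounded tail end at x=-82 mm. Origin: underside, on the centre line; z up. Best gripped across the bar (along y) from above at x=-22 mm. The brass bush in its eye lifts with it
- rocker_c_bore (a point): centre of the mouth of this arm's brass bush, level with the flange top, 32 mm above the arm's underside. Brass flange 48 mm across, 4 mm thick; bush loose by about 1 mm. All mouths are 23 mm wide; two of the three bores narrow to 10 mm at a step 9 mm down, one is 23 mm all through. Which arm has that one differs from start to start
- tray: fixed open blue tray, 226 mm (x) by 140 mm (y) outside, 20 mm high, walls and floor 4 mm thick. Origin: centre of its underside on the table; an arm fits in it lengthwise, either way round
There are look-alikes about, which are no part of the job. What is meant by the stand is not turquoise, and is the smaller of those in its own colour.

How it is judged:
By the outcome, as a careful person would: the job done as asked, in the order asked, and still so for the second after the job is handed in, with the robot touching nothing.
It also fails if it takes over 61 s, if anything falls off the work surface, if the arm or the gripper's body presses on something with over 40 N, if the wrist force passes 120 N, or if a joint passes its speed limit or range.

## Working session

There is one attempt and no reset: what is moved stays moved. The work goes in short steps, Python scripts to look and compute and a tool call to move; the robot and the scene stay as the last step left them, time stands still between calls to the robot, and variables do not carry over. Pictures are saved under pics/ and viewed, and the job is handed in when it is done.

Besides the shell and the picture viewer there is one more tool, called as name(argument=value, ...), one argument or row to a line, values as JSON. servo_tool: Moves the arm, as the interface text tells. Its arguments: {"type":"object","properties":{"series":{"type":"array"},"gripper":{"type":"number"},"grip_force":{"type":"number"}},"required":["series"]}

```bash
mkdir -p pics; python3 - <<'E'
from cell import *
import cv2,pickle,numpy as np
s=read_state();print({k:np.round(v,3) for k,v in s.items()},pinch_z)
for n in ["scene","top","wrist"]:
    c=camera(n);cv2.imwrite(f"pics/{n}0.png",c["pixels"][:,:,::-1]);pickle.dump(c,open(f"{n}0.pkl","wb"))
    print(n,c["fx"],c["fy"],c["cx"],c["cy"],np.round(c.get("pose",c.get("mount")),3))
E
```

```text
{'clock': np.float64(0.0), 'joints': array([-1.232,  0.3  ,  1.522,  0.   ,  1.321, -0.067]), 'qd': array([-0.001, -0.   ,  0.002, -0.001, -0.   ,  0.   ]), 'effort': array([-0.0000e+00, -5.3181e+01, -3.5274e+01,  7.1000e-02,  2.4000e-02,
       -0.0000e+00]), 'eef_pos': array([ 217.028, -505.064,  183.278]), 'eef_rot': array([-3.14 , -0.   ,  0.406]), 'wrist_force': array([-0.325, -1.319, -0.166]), 'moment': array([ 0.05 , -0.06 , -0.023]), 'finger_gap': np.float64(94.005)} 18.8
scene 460.3254694303571 460.3254694303571 321.1515069152647 201.6832388520038 [[-8.00000e-01 -2.68000e-01  5.36000e-01 -2.65810e+01]
 [-5.99000e-01  3.76000e-01 -7.07000e-01  6.65779e+02]
 [-1.20000e-02 -8.87000e-01 -4.62000e-01  5.46040e+02]
 [ 0.00000e+00  0.00000e+00  0.00000e+00  1.00000e+00]]
top 379.6155389294993 379.6155389294993 324.83989335234133 194.1770339136615 [[-5.700000e-02 -9.770000e-01  2.060000e-01  3.439060e+02]
 [-9.980000e-01  5.600000e-02 -1.000000e-02 -1.088650e+02]
 [-2.000000e-03 -2.060000e-01 -9.790000e-01  1.066553e+03]
 [ 0.000000e+00  0.000000e+00  0.000000e+00  1.000000e+00]]
wrist 345.34556401692856 345.34556401692856 319.8413100194821 200.19613899080915 [[   0.      -0.962   -0.272   79.254]
 [   1.       0.       0.       0.676]
 [  -0.      -0.272    0.962 -201.552]
 [   0.       0.       0.       1.   ]]
```

View pics/scene0.png

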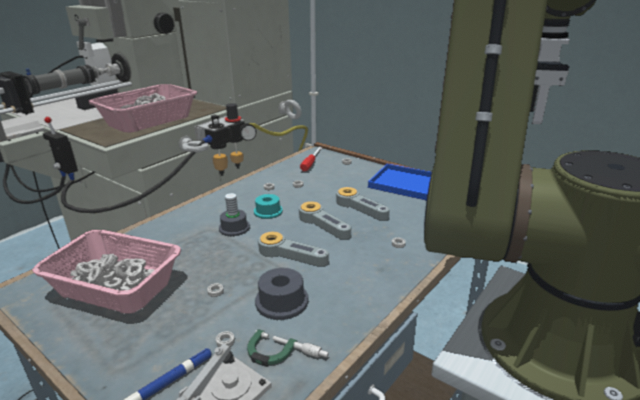

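View pics/top0.png

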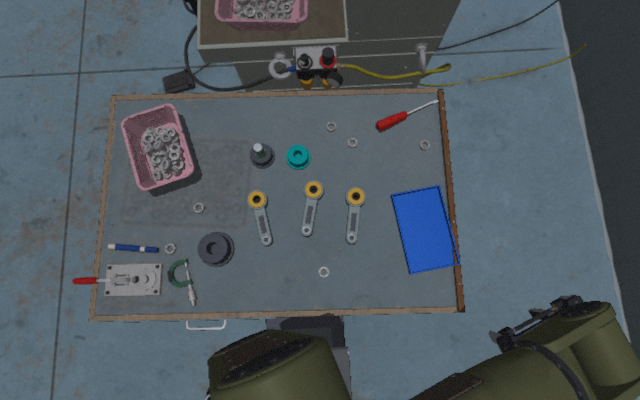

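View pics/wrist0.png

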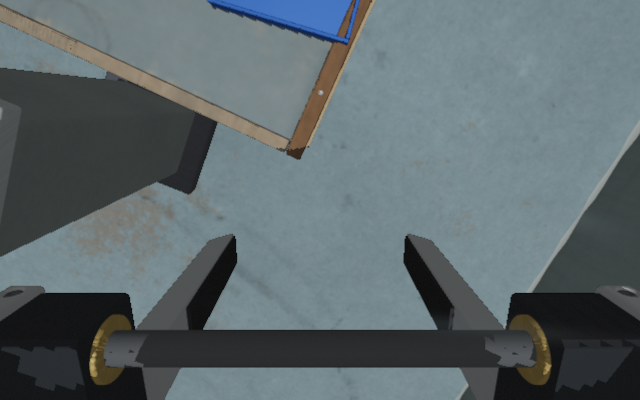

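The scene view shows three stand-like things: dark with gauge at top px (261,155), turquoise at (299,156) and a large dark ring at (215,249). By the description I choose the small dark one at (261,155), which holds the green-collared gauge. Next I'll check it in a crop.

```bash
cat > h.py <<'E'
import numpy as np,cv2,pickle
from scipy.spatial.transform import Rotation as R
def ray(c,u,v,z,T=None):
    T=c["pose"] if T is None else T
    d=T[:3,:3]@np.array([(u-c["cx"])/c["fx"],(v-c["cy"])/c["fy"],1]);o=T[:3,3]
    return o+d*(z-o[2])/d[2]
def proj(c,p,T=None):
    T=c["pose"] if T is None else T
    q=np.linalg.inv(T)@np.r_[p,1];return np.array([c["fx"]*q[0]/q[2]+c["cx"],c["fy"]*q[1]/q[2]+c["cy"]])
def tool(s):
    T=np.eye(4);T[:3,:3]=R.from_euler("xyz",s["eef_rot"]).as_matrix();T[:3,3]=s["eef_pos"];return T
def crop(c,x0,y0,x1,y1,k,f):
    cv2.imwrite(f,cv2.resize(c["pixels"][y0:y1,x0:x1,::-1],None,fx=k,fy=k,interpolation=cv2.INTER_CUBIC))
E
python3 - <<'E'
from h import *
c=pickle.load(open("top0.pkl","rb"))
crop(c,235,130,395,250,5,"pics/t1.png")
crop(c,380,170,480,290,5,"pics/t2.png")
s=pickle.load(open("scene0.pkl","rb"));crop(s,210,180,400,275,4,"pics/s1.png")
E
```

```text
(no output)
```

View pics/t1.png

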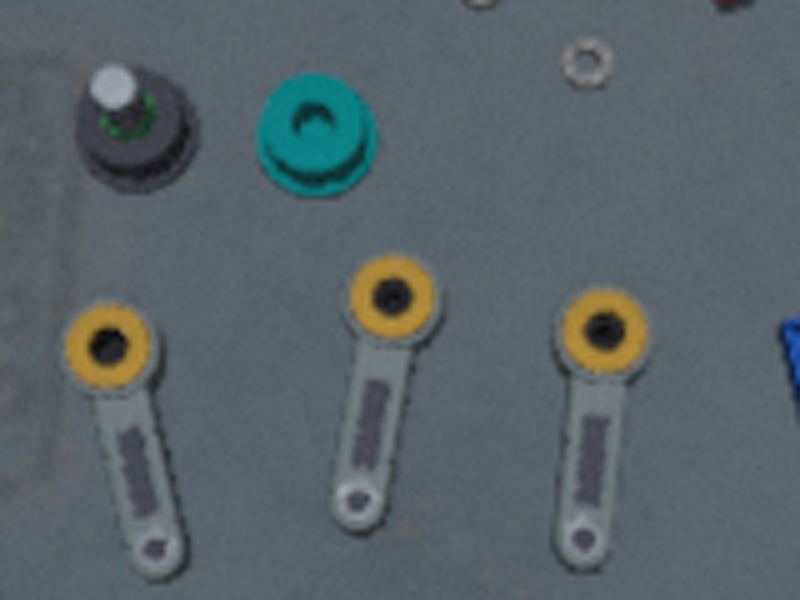

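View pics/t2.png

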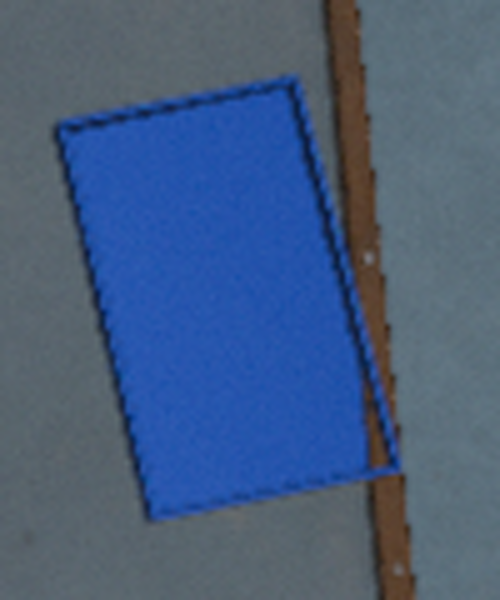

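View pics/s1.png

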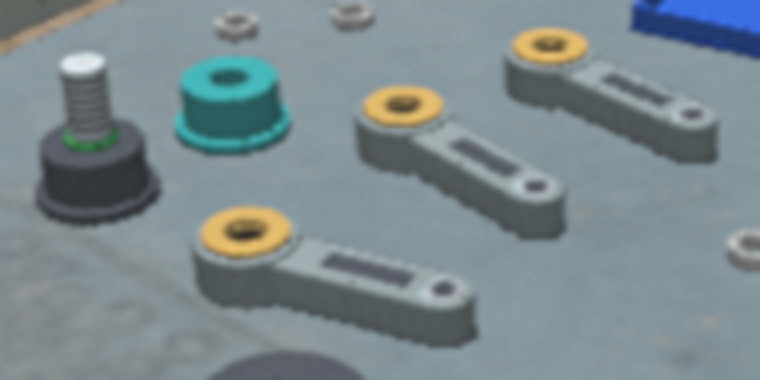

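```bash
python3 - <<'E'
from h import *
np.set_printoptions(precision=1,suppress=True)
c=pickle.load(open("top0.pkl","rb"));s=pickle.load(open("scene0.pkl","rb"))
f=lambda x,y,x0,y0,k:((x+.5)/k-.5+x0,(y+.5)/k-.5+y0)
T=lambda x,y,z:ray(c,*f(x,y,235,130,5),z)
S=lambda x,y,z:ray(s,*f(x,y,210,180,4),z)
print("gauge",T(113,87,86),S(83,64,86),"stand",T(134,125,36))
for n,p,q,sb,st in [("L",(108,346),(155,548),(246,231),(443,289)),("M",(393,297),(358,500),(404,105),(536,186)),("R",(604,331),(583,539),(549,45),(691,114))]:
    a=T(*p,32);b=T(*q,26);a2=S(*sb,32);b2=S(*st,26)
    for a,b in((a,b),(a2,b2)):
        d=a-b;print(n,a,b,np.hypot(d[0],d[1]),"yaw",np.degrees(np.arctan2(d[1],d[0])))
t=[ray(c,*f(x,y,380,170,5),20) for x,y in [(60,125),(293,78),(398,470),(152,520)]]
print(np.array(t),np.mean(t,0),[np.linalg.norm(t[i]-t[i-1]) for i in range(4)])
for i in (0,2):
  d=t[i]-t[(3-i)%4] if 0 else None
d=t[0]-t[3];print(np.degrees(np.arctan2(d[1],d[0])));d=t[1]-t[2];print(np.degrees(np.arctan2(d[1],d[0])))
E
```

```text
gauge [690.8  56.8  86. ] [690.   56.3  86. ] stand [685.2  53.8  36. ]
L [558.9  71.7  32. ] [446.1  49.3  26. ] 115.04469314536925 yaw 11.240709644880704
L [558.4  71.2  32. ] [446.6  47.   26. ] 114.3089372124271 yaw 12.200545003255106
M [577.8 -87.8  32. ] [466.1 -62.7  26. ] 114.49347070044544 yaw -12.649948588136345
M [577.6 -88.8  32. ] [466.2 -64.8  26. ] 113.93599116207946 yaw -12.137746734634609
R [ 551.7 -204.    32. ] [ 437.7 -184.6   26. ] 115.65320842418251 yaw -9.662529318693077
R [ 552.7 -205.7   32. ] [ 438.9 -187.7   26. ] 115.16267898312339 yaw -8.991952501199505
[[ 551.8 -307.1   20. ]
 [ 571.3 -441.3   20. ]
 [ 350.9 -472.3   20. ]
 [ 332.  -336.5   20. ]] [ 451.5 -389.3   20. ] [np.float64(221.68698812558773), np.float64(135.55201989666182), np.float64(222.60348322384905), np.float64(137.15952965811695)]
7.6084885807720966
8.024294294869303
```

servo_tool(
  series=[
    [3,-1.5,0,0,0,0.05],
    [6.6,-3.3,0,0,0,0.1],
    [10.2,-5.1,0,0,0,0.15],
    [13.8,-6.9,0,0,0,0.2],
    [17.4,-8.7,0,0,0,0.25],
    [21,-10.5,0,0,0,0.3],
    [24.6,-12.3,0,0,0,0.35],
    [28.2,-14.1,0,0,0,0.406],
    [31.8,-15.9,0,0,0,0.406],
    [35.4,-17.7,0,0,0,0.406],
  ],
  gripper=7,
  grip_force=20,
)

```text
clock: 0.98
eef_pos: [473.4, -201.1, 183.8]
eef_rot: [3.142, 0.0, -0.001]
wrist_force: [-0.4, -1.5, 0.9]
finger_gap: 69.9
```

servo_tool(
  series=[
    [2.6,-3.1,0.2,0,0,0],
    [5.2,-6.2,0.5,0,0,0],
    [7.8,-9.3,0.8,0,0,0],
    [10.4,-12.4,1.2,0,0,0],
    [13,-15.5,1.6,0,0,0],
    [15.6,-18.6,2,0,0,0],
    [18.2,-21.7,2.4,0,0,0],
    [20.3,-24.1,2.4,0,0,0],
    [21.5,-25.7,2.4,0,0,0],
    [21.7,-25.8,2.4,0,0,0],
  ],
)

```text
clock: 1.82
eef_pos: [690.4, 58.3, 158.5]
eef_rot: [-3.141, 0.001, 0.003]
wrist_force: [0.4, 0.3, -0.1]
finger_gap: 69.8
```

```bash
cat > w.py <<'E'
import sys
from cell import *
from h import *
np.set_printoptions(precision=1,suppress=True)
def shot(n,name="wrist"):
    s=read_state();c=camera(name);c["s"]=s
    if name=="wrist": c["pose"]=tool(s)@c["mount"]
    pickle.dump(c,open(f"{n}.pkl","wb"));cv2.imwrite(f"pics/{n}.png",c["pixels"][:,:,::-1])
    print(s["clock"],s["eef_pos"],np.round(s["eef_rot"],3),s["wrist_force"],s["finger_gap"],np.round(s["joints"],2));return c
if __name__=="__main__": shot(*sys.argv[1:])
E
python3 w.py w1
```

```text
1.8167 [690.4  58.3 158.5] [-3.1  0.   0. ] [ 0.4  0.3 -0.1] 69.75519339664774 [0.  0.7 1.1 0.  1.4 1.6]
```

View pics/w1.png

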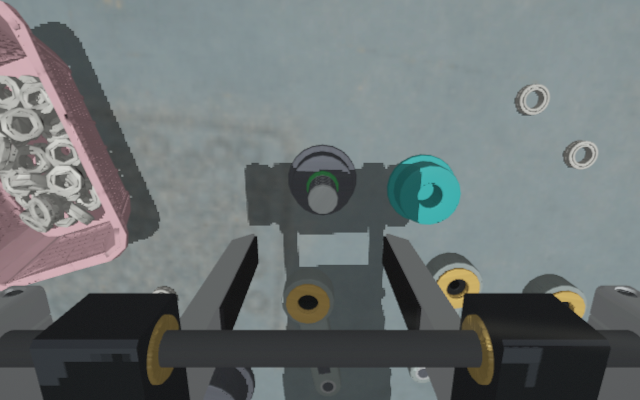

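The wrist view shows the gauge top at about (323,199), green collar at (322,180), the bush at (308,302) and the turquoise decoy at (432,192).

```bash
python3 - <<'E'
from h import *
np.set_printoptions(precision=1,suppress=True)
c=pickle.load(open("w1.pkl","rb"))
crop(c,260,130,400,210,5,"pics/w1c.png")
for p,z in[((323,200),86),((322,180),39),((308,301.5),32),((458,286.5),32)]:print(p,ray(c,*p,z))
print(proj(c,[690.3,56.6,86]),proj(c,[690,56.6,36]))
E
```

```text
(323, 200) [692.6  55.   86. ]
(322, 180) [699.   55.6  39. ]
(308, 301.5) [563.7  70.   32. ]
(458, 286.5) [582.3 -89.5  32. ]
[321.1 202.7] [320.9 188.5]
```

View pics/w1c.png

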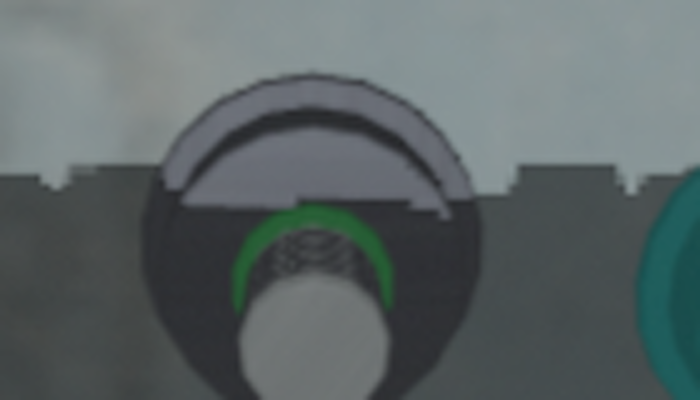

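servo_tool(
  series=[
    [0.05,0.2,1,0,0,0],
    [0.05,0.2,3,0,0,0],
    [0.05,0.2,5,0,0,0],
    [0.05,0.2,7,0,0,0],
    [0.05,0.2,9,0,0,0],
    [0.05,0.2,10.4,0,0,0],
    [0.05,0.2,11.0,0,0,0],
    [0.05,0.2,11.1,0,0,0],
    [0.05,0.2,11.1,0,0,0],
    [0.05,0.2,11.1,0,0,0],
  ],
)

```text
clock: 2.7
eef_pos: [690.6, 52.8, 50.2]
eef_rot: [-3.142, -0.002, -0.0]
wrist_force: [-0.2, 0.4, -0.0]
finger_gap: 70.0
```

servo_tool(
  series=[
    [0,0,0,0,0,0],
    [0,0,0,0,0,0],
    [0,0,0,0,0,0],
    [0,0,0,0,0,0],
    [0,0,0,0,0,0],
    [0,0,0,0,0,0],
    [0,0,0,0,0,0],
    [0,0,0,0,0,0],
    [0,0,0,0,0,0],
    [0,0,0,0,0,0],
  ],
  gripper=1.5,
  grip_force=20,
)

```text
clock: 3.53
eef_pos: [690.0, 53.0, 48.8]
eef_rot: [-3.142, 0.0, -0.0]
wrist_force: [-0.7, 0.0, 0.0]
finger_gap: 24.8
```

```bash
python3 w.py w2;python3 w.py s2 scene
```

```text
3.5333 [690.   53.   48.8] [-3.1  0.  -0. ] [-0.7  0.   0. ] 24.835686643439253 [0.  0.7 1.2 0.  1.2 1.6]
3.5833 [690.   53.   48.8] [ 3.1  0.  -0. ] [ 0.3 -0.5 -1. ] 24.735626935597022 [0.  0.7 1.2 0.  1.2 1.6]
```

View pics/w2.png

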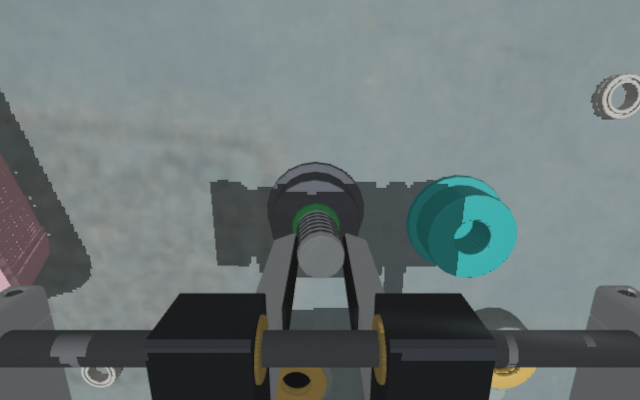

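```bash
python3 - <<'E'
from h import *
np.set_printoptions(precision=1,suppress=True)
c=pickle.load(open("w2.pkl","rb"))
crop(c,260,150,400,290,5,"pics/w2c.png")
for p,z in[((321,256),86),((297,380),32)]:print(p,ray(c,*p,z))
s=pickle.load(open("s2.pkl","rb"));crop(s,180,150,300,250,6,"pics/s2c.png")
E
```

```text
(321, 256) [693.1  51.8  86. ]
(297, 380) [563.9  69.9  32. ]
```

View pics/w2c.png

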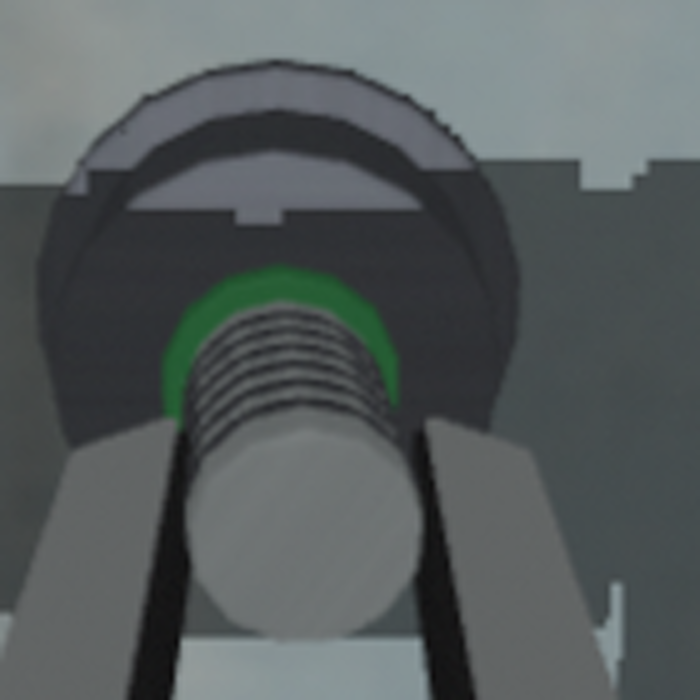

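View pics/s2c.png

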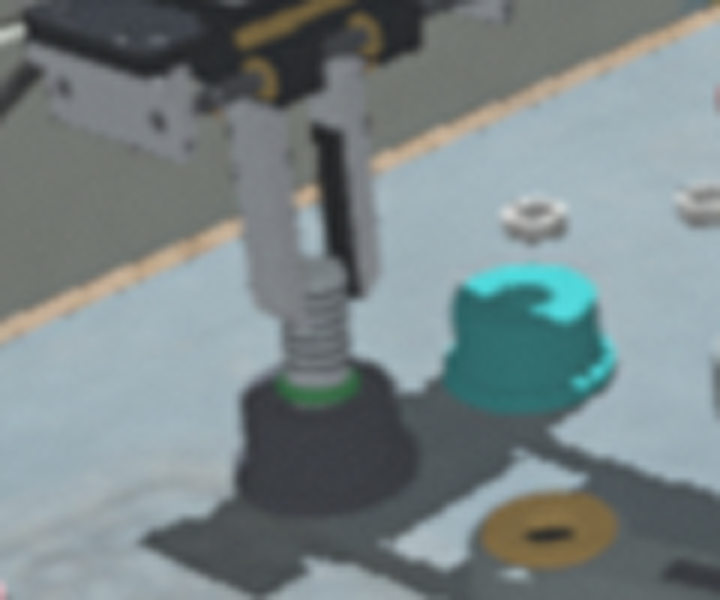

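servo_tool(
  series=[
    [0,0,-2,0,0,0],
    [0,0,-4,0,0,0],
    [0,0,-5,0,0,0],
    [-2,-0.2,-5,0,0,0],
    [-5,-0.7,-5,0,0,0],
    [-8,-1.2,-5,0,0,0],
    [-10.6,-1.5,-5,0,0,0],
    [-12.4,-1.7,-5,0,0,0],
    [-13.2,-1.84,-5,0,0,0],
    [-13.2,-1.84,-5,0,0,0],
  ],
)

```text
clock: 4.47
eef_pos: [557.4, 71.7, 99.2]
eef_rot: [-3.142, -0.0, 0.0]
wrist_force: [-0.3, -0.6, -0.5]
finger_gap: 24.6
```

```bash
python3 w.py w3;python3 w.py s3 scene; python3 - <<'E'
from h import *
c=pickle.load(open("w3.pkl","rb"))
crop(c,260,120,380,290,3.5,"pics/w3c.png")
c=pickle.load(open("s3.pkl","rb"));crop(c,220,140,350,260,5,"pics/s3c.png")
E
```

```text
4.4667 [557.4  71.7  99.2] [-3.1 -0.   0. ] [-0.3 -0.6 -0.5] 24.57206959852657 [0.1 0.4 1.6 0.  1.1 1.6]
4.5167 [558.4  71.5  99.2] [ 3.1 -0.  -0. ] [-0.3 -0.5 -0.6] 24.994213440894068 [ 0.1  0.4  1.6 -0.   1.1  1.6]
```

View pics/w3c.png

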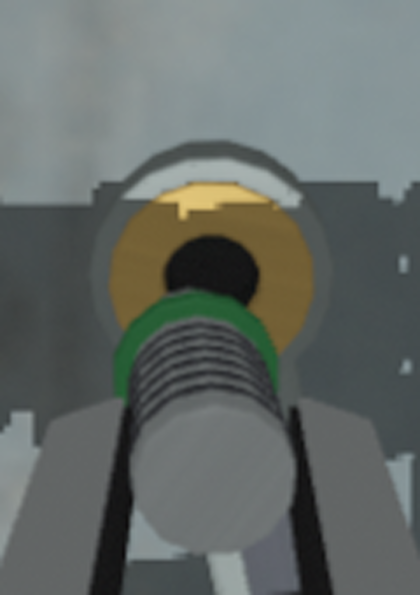

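View pics/s3c.png

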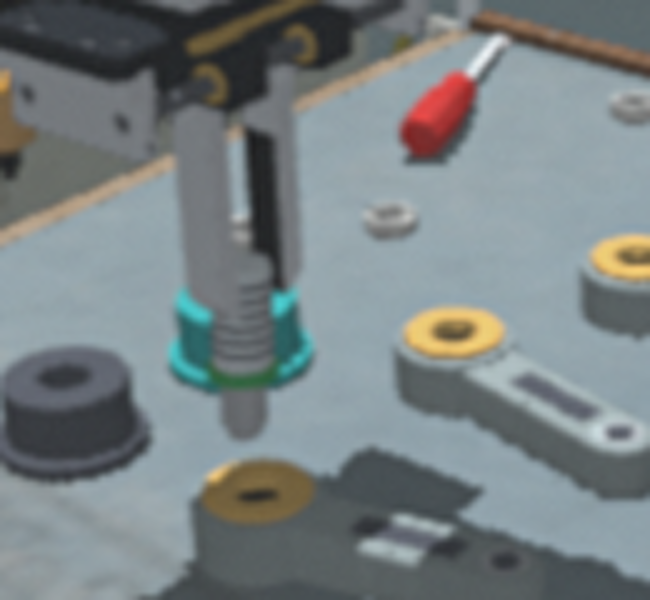

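```bash
python3 - <<'E'
from h import *
np.set_printoptions(precision=1,suppress=True)
c=pickle.load(open("s3.pkl","rb"))
f=lambda p:((p-np.array([220,140])+.5)*5-.5)
for z in (58,64,86,91,32):print(z,f(proj(c,[558.7,71.4,z])))
print("bore",ray(c,(258+.5)/5-.5+220,(494.5+.5)/5-.5+140,32))
print("collarcentre@86",ray(c,(244+.5)/5-.5+220,(372.)/5-.5+140,88.5))
w=pickle.load(open("w3.pkl","rb"))
g=lambda p:((p-np.array([260,120])+.5)*3.5-.5)
for o in((0,0),(5,-1.5)):
  print(g(proj(w,[558.7+o[0],71.4+o[1],32])))
  print(g(proj(w,[558.7+o[0],71.4+o[1],136])))
print("bore w",ray(w,(212+.5)/3.5-.5+260,(281)/3.5-.5+120,32))
E
```

```text
58 [252.8 435.7]
64 [251.9 423.3]
86 [248.5 377. ]
91 [247.8 366.4]
32 [256.7 488.8]
bore [555.2  74.4  32. ]
collarcentre@86 [560.2  72.3  88.5]
[209.1 291.4]
[208.4 486.5]
[215.6 270.5]
[218.6 455.5]
bore w [561.3  70.7  32. ]
```

```bash
python3 - <<'E'
from h import *
np.set_printoptions(precision=1,suppress=True)
w=pickle.load(open("w3.pkl","rb"))
W=lambda x,y,z:ray(w,(x+.5)/3.5-.5+260,(y+.5)/3.5-.5+120,z)
print("flange far edge",W(212,183,32)-[24,0,0],"hole far",W(212,236,32)-[11.5,0,0],"flange l/r",W(109,275,32),W(315,275,32))
print("handle top",W(213,478,136),"collar far",W(205,290,91)-[15.5,0,0],"coll l/r",W(114,370,91),W(279,370,91))
c=pickle.load(open("s3.pkl","rb"));crop(c,240,190,290,250,10,"pics/s3d.png")
crop(w,280,160,350,250,8,"pics/w3d.png")
E
```

```text
flange far edge [560.2  70.8  32. ] hole far [560.4  70.7  32. ] flange l/r [562.6  94.5  32. ] [562.6  47.   32. ]
handle top [560.1  70.7 136. ] collar far [560.6  72.1  91. ] coll l/r [560.8  88.9  91. ] [560.8  58.5  91. ]
```

View pics/s3d.png

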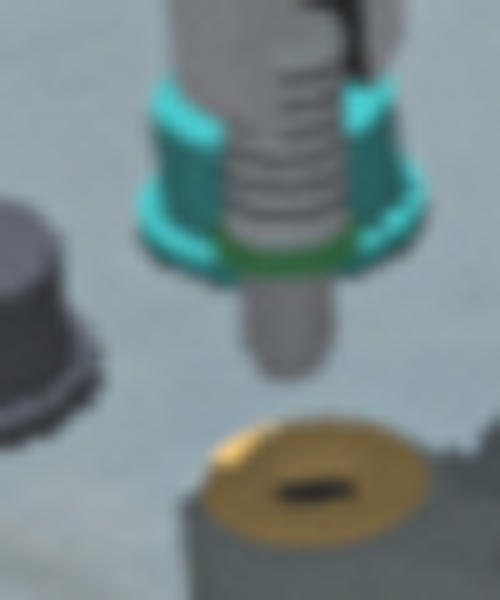

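View pics/w3d.png

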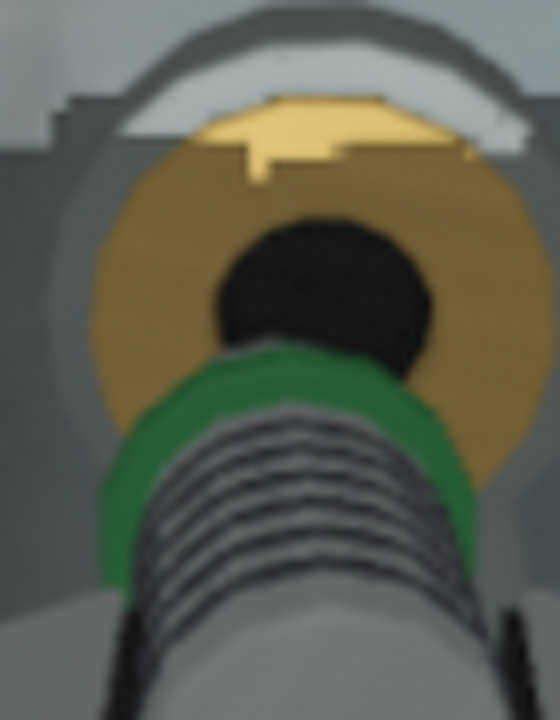

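servo_tool(
  series=[
    [0,0.07,0,-0.03,0,0],
    [0,0.14,0,-0.065,0,0],
    [0,0.14,0,-0.065,0,0],
    [0,0.14,0,-0.065,0,0],
    [0,0.14,0,-0.065,0,0],
    [0,0.14,0,-0.065,0,0],
    [0,0.14,0,-0.065,0,0],
    [0,0.14,0,-0.065,0,0],
    [0,0.14,0,-0.065,0,0],
    [0,0.14,0,-0.065,0,0],
  ],
)

```text
clock: 5.4
eef_pos: [558.1, 70.0, 98.9]
eef_rot: [3.077, -0.0, -0.0]
wrist_force: [-0.2, 0.2, 0.1]
finger_gap: 24.8
```

```bash
python3 w.py w4;python3 w.py s4 scene; python3 - <<'E'
from h import *
c=pickle.load(open("s4.pkl","rb"));crop(c,240,180,300,250,8,"pics/s4d.png")
w=pickle.load(open("w4.pkl","rb"))
crop(w,260,120,380,290,3.5,"pics/w4d.png")
E
```

```text
5.4 [558.1  70.   98.9] [ 3.1 -0.  -0. ] [-0.2  0.2  0.1] 24.831994973495288 [ 0.1  0.4  1.6 -0.1  1.2  1.7]
5.45 [558.1  70.   98.9] [ 3.1 -0.  -0. ] [-0.5  0.3 -1.6] 24.679550752589346 [ 0.1  0.4  1.6 -0.1  1.2  1.7]
```

View pics/s4d.png

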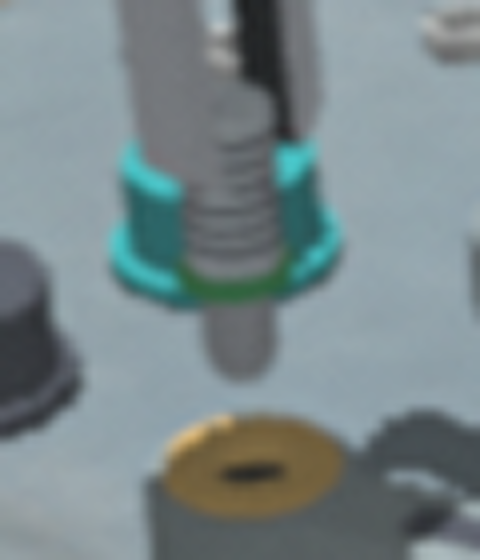

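View pics/w4d.png

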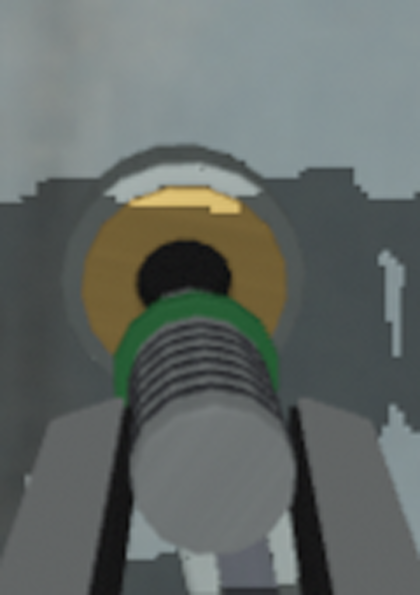

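servo_tool(
  series=[
    [-0.05,-0.06,1,0,0,0],
    [-0.05,-0.12,1.8,0,0,0],
    [-0.05,-0.16,2.4,0,0,0],
    [-0.05,-0.18,2.8,0,0,0],
    [-0.05,-0.2,3.1,0,0,0],
    [-0.05,-0.22,3.4,0,0,0],
    [-0.05,-0.23,3.6,0,0,0],
    [-0.05,-0.25,3.8,0,0,0],
    [-0.05,-0.26,4.0,0,0,0],
    [-0.05,-0.26,4.0,0,0,0],
  ],
)

```text
clock: 6.33
eef_pos: [557.4, 70.0, 58.5]
eef_rot: [3.077, 0.0, -0.0]
wrist_force: [-0.1, 0.7, -0.9]
finger_gap: 24.9
```

```bash
python3 w.py w5;python3 w.py s5 scene; python3 - <<'E'
from h import *
c=pickle.load(open("s5.pkl","rb"));crop(c,240,180,300,250,8,"pics/s5d.png")
w=pickle.load(open("w5.pkl","rb"))
crop(w,260,120,380,290,3.5,"pics/w5d.png")
E
```

```text
6.3333 [557.4  70.   58.5] [ 3.1  0.  -0. ] [-0.1  0.7 -0.9] 24.875726624972376 [ 0.1  0.5  1.6 -0.1  1.1  1.7]
6.3833 [557.5  70.   58.7] [ 3.1  0.  -0. ] [ 0.1 -0.4 -1.1] 24.628745101541732 [ 0.1  0.5  1.6 -0.1  1.1  1.7]
```

View pics/s5d.png

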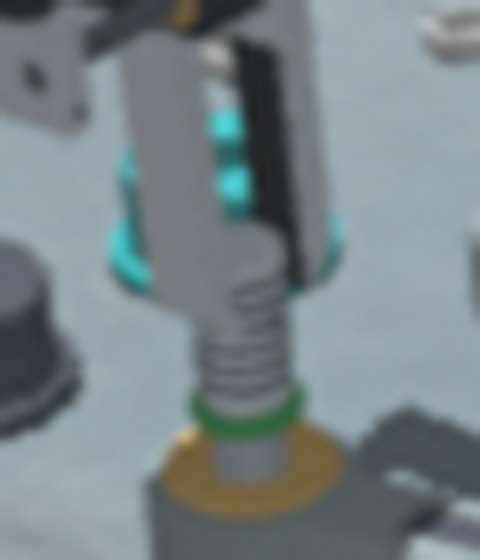

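View pics/w5d.png

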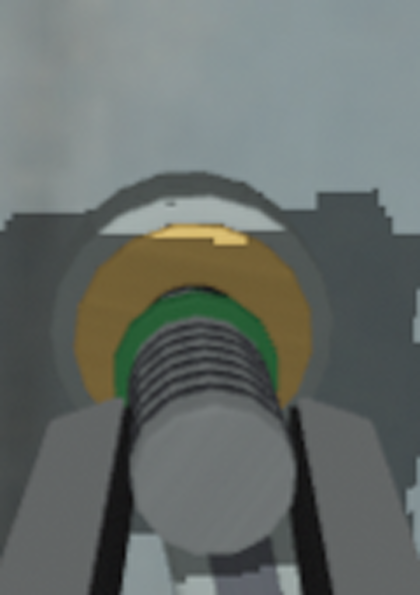

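No force, with the tip already about 5 mm below the step depth: the left arm seems to be the through-bored one. Next I'll seat it fully.

servo_tool(
  series=[
    [0,-0.02,0.3,0,0,0],
    [0,-0.04,0.6,0,0,0],
    [0,-0.06,0.9,0,0,0],
    [0,-0.08,1.1,0,0,0],
    [0,-0.08,1.25,0,0,0],
    [0,-0.09,1.35,0,0,0],
    [0,-0.09,1.35,0,0,0],
    [0,-0.09,1.35,0,0,0],
    [0,-0.09,1.35,0,0,0],
    [0,-0.09,1.35,0,0,0],
  ],
)

```text
clock: 7.27
eef_pos: [557.6, 70.1, 45.4]
eef_rot: [3.077, -0.0, -0.0]
wrist_force: [-0.6, -1.1, -0.5]
finger_gap: 24.7
```

```bash
python3 w.py w6;python3 w.py s6 scene; python3 - <<'E'
from h import *
c=pickle.load(open("s6.pkl","rb"));crop(c,240,180,300,250,8,"pics/s6d.png")
E
```

```text
7.2667 [557.6  70.1  45.4] [ 3.1 -0.  -0. ] [-0.6 -1.1 -0.5] 24.672909135798854 [ 0.1  0.5  1.6 -0.1  1.1  1.7]
7.3167 [557.6  70.   45.3] [ 3.1 -0.  -0. ] [-0.3  0.2 -1.3] 24.748024118702524 [ 0.1  0.5  1.6 -0.1  1.1  1.7]
```

View pics/s6d.png

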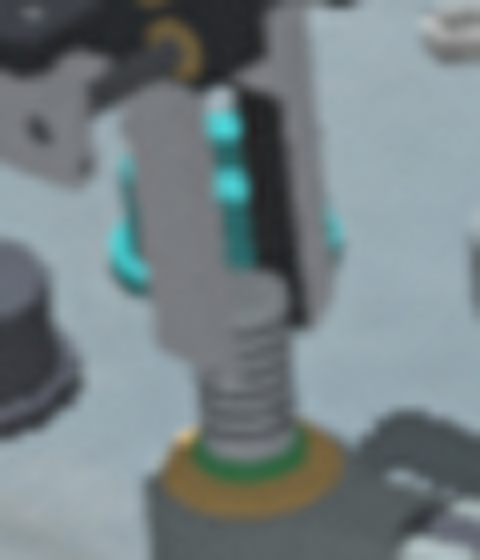

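The collar sits on the brass. Now I'll release, then rise straight up.

servo_tool(
  series=[
    [0,0,0,0,0,0],
    [0,0,0,0,0,0],
    [0,0,0,0,0,0],
    [0,0,0,0,0,0],
    [0,0,0,0,0,0],
    [0,0,0,0,0,0],
    [0,0,0,0,0,0],
    [0,0,0,0,0,0],
    [0,0,0,0,0,0],
    [0,0,0,0,0,0],
  ],
  gripper=7,
)

```text
clock: 8.2
eef_pos: [557.5, 70.0, 45.3]
eef_rot: [3.077, -0.0, -0.0]
wrist_force: [-0.4, 0.6, 0.7]
finger_gap: 69.9
```

servo_tool(
  series=[
    [0,0.1,-1,0,0,0],
    [0,0.2,-3,0,0,0],
    [0,0.4,-6,0,0,0],
    [0,0.6,-9,0,0,0],
    [0,0.7,-11,0,0,0],
    [0,0.75,-11.5,0.065,0,0],
    [0,0.75,-11.5,0.065,0,0],
    [0,0.75,-11.5,0.065,0,0],
    [0,0.75,-11.5,0.065,0,0],
    [0,0.75,-11.5,0.065,0,0],
  ],
)

```text
clock: 9.03
eef_pos: [557.1, 70.1, 159.6]
eef_rot: [3.14, 0.002, -0.0]
wrist_force: [-0.5, -0.3, -0.1]
finger_gap: 70.2
```

```bash
python3 w.py w7;python3 w.py s7 scene; python3 w.py t7 top; python3 - <<'E'
from h import *
c=pickle.load(open("s7.pkl","rb"));crop(c,230,190,350,280,6,"pics/s7d.png")
E
```

```text
9.0333 [557.1  70.1 159.6] [ 3.1  0.  -0. ] [-0.5 -0.3 -0.1] 70.1944190666195 [ 0.1  0.3  1.5 -0.   1.3  1.6]
9.0833 [557.2  70.2 159.7] [3.1 0.  0. ] [ 0.3  0.6 -0.4] 69.91340128294547 [ 0.1  0.3  1.5 -0.   1.3  1.6]
9.1333 [557.3  70.3 159.8] [3.1 0.  0. ] [-0.4  0.3  0.3] 69.99925185178078 [ 0.1  0.3  1.5 -0.   1.3  1.6]
```

View pics/s7d.png

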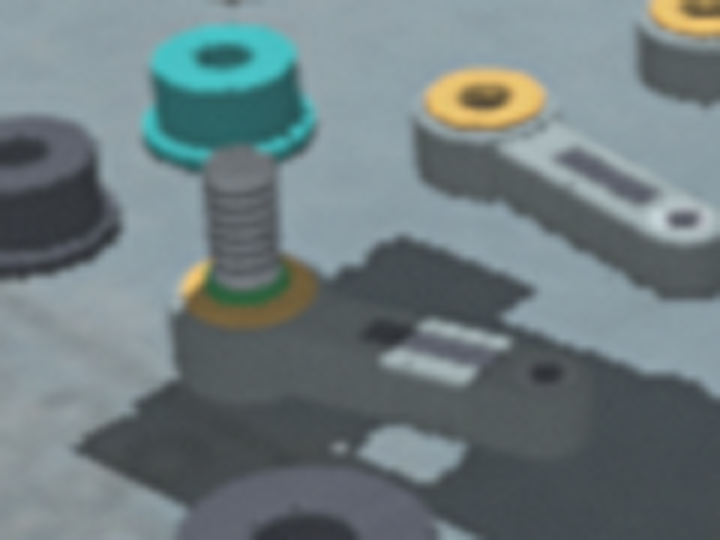

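View pics/w7.png

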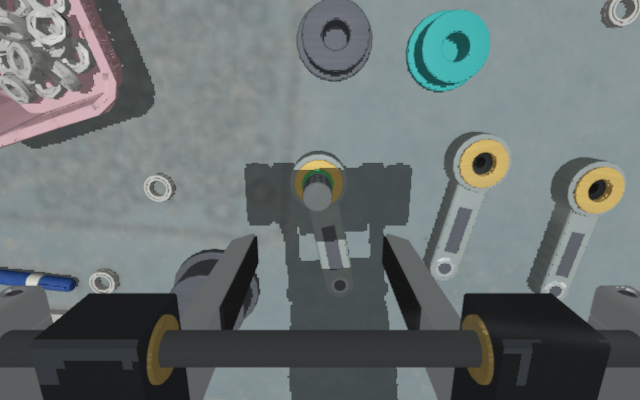

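```bash
python3 - <<'E'
from h import *
np.set_printoptions(precision=1,suppress=True)
w=pickle.load(open("w7.pkl","rb"));t=pickle.load(open("t7.pkl","rb"))
print("tail w",ray(w,340,285,26),"top handle",ray(w,318,189,82))
crop(t,235,130,315,250,5,"pics/t7c.png")
crop(w,270,140,370,300,4,"pics/w7c.png")
E
```

```text
tail w [446.1  47.4  26. ] top handle [567.3  70.9  82. ]
```

View pics/w7c.png

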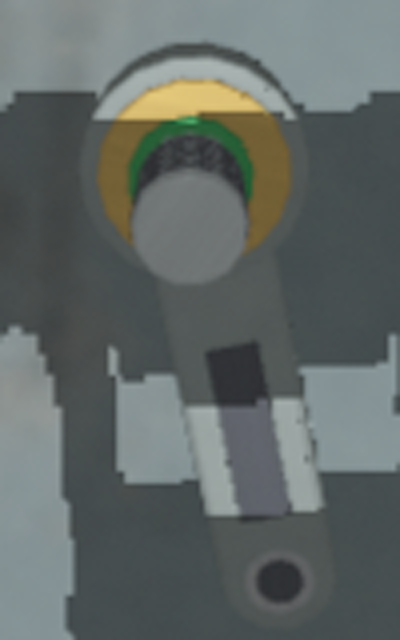

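View pics/t7c.png

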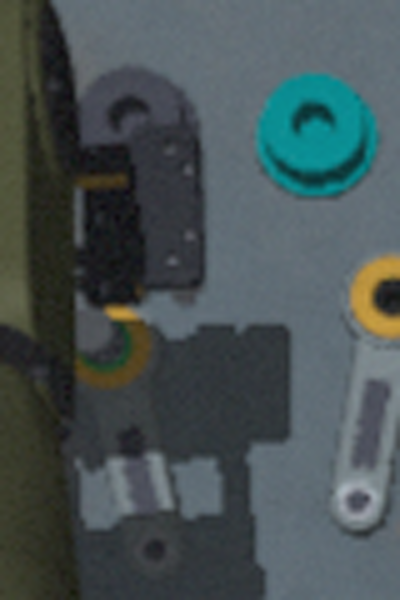

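servo_tool(
  series=[
    [-1,0.2,0,0,0,-0.05],
    [-3,0.6,0,0,0,-0.1],
    [-5,1,0,0,0,-0.15],
    [-6.5,1.25,0,0,0,-0.203],
    [-6.92,1.33,2,0,0,-0.203],
    [-6.92,1.33,5,0,0,-0.203],
    [-6.92,1.33,8,0,0,-0.203],
    [-6.92,1.33,10,0,0,-0.203],
    [-6.92,1.33,11,0,0,-0.203],
    [-6.92,1.33,11,0,0,-0.203],
  ],
)

```text
clock: 10.02
eef_pos: [487.3, 56.8, 48.7]
eef_rot: [-3.141, 0.004, 0.203]
wrist_force: [-0.1, 0.1, -0.3]
finger_gap: 69.9
```

```bash
python3 w.py w8
```

```text
10.0167 [487.3  56.8  48.7] [-3.1  0.   0.2] [-0.1  0.1 -0.3] 69.87062091873928 [ 0.   0.3  1.8 -0.   1.   1.4]
```

View pics/w8.png

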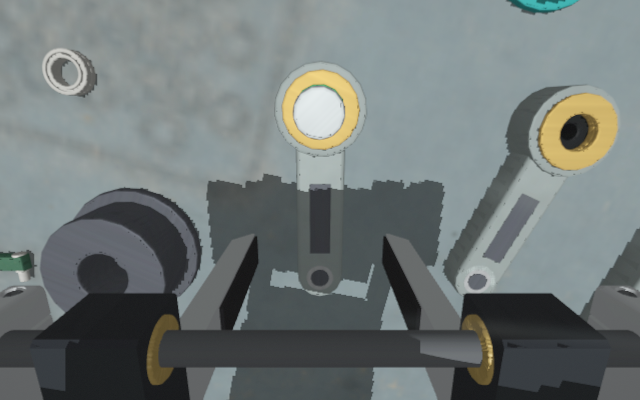

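The bar is centred and aligned at u≈320, and the gauge stands upright in the bush at (320,110).

servo_tool(
  series=[
    [0,0,1,0,0,0],
    [0,0,2.2,0,0,0],
    [0,0,3.3,0,0,0],
    [0,0,4,0,0,0],
    [0,0,4.4,0,0,0],
    [0,0,4.5,0,0,0],
    [0,0,4.5,0,0,0],
    [0,0,4.5,0,0,0],
    [0,0,4.5,0,0,0],
    [0,0,4.5,0,0,0],
  ],
)

```text
clock: 10.9
eef_pos: [488.6, 56.8, 5.9]
eef_rot: [3.141, -0.001, 0.203]
wrist_force: [0.4, 1.0, 0.7]
finger_gap: 70.3
```

servo_tool(
  series=[
    [0,0,0,0,0,0],
    [0,0,0,0,0,0],
    [0,0,0,0,0,0],
    [0,0,0,0,0,0],
    [0,0,0,0,0,0],
    [0,0,0,0,0,0],
    [0,0,0,0,0,0],
    [0,0,0,0,0,0],
    [0,0,0,0,0,0],
    [0,0,0,0,0,0],
  ],
  gripper=2,
  grip_force=55,
)

```text
clock: 11.73
eef_pos: [488.4, 56.7, 5.5]
eef_rot: [-3.142, -0.0, 0.203]
wrist_force: [-0.1, 0.0, 0.0]
finger_gap: 20.3
```

```bash
python3 w.py w9
```

```text
11.7333 [488.4  56.7   5.5] [-3.1 -0.   0.2] [-0.1  0.   0. ] 20.339855922376145 [0.  0.4 1.8 0.  0.9 1.4]
```

View pics/w9.png

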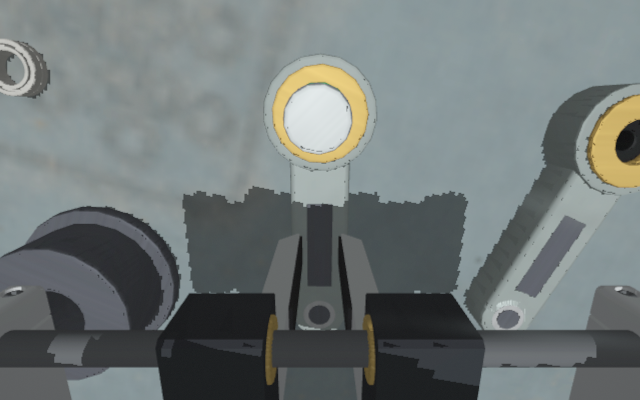

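```bash
python3 w.py s9 scene; python3 - <<'E'
from h import *
np.set_printoptions(precision=1,suppress=True)
w=pickle.load(open("w9.pkl","rb"))
M=w["mount"]
for p in [(0,0,0),(0,10,0),(8,10,0),(0,0,-18.8),(0,16,-18.8),(0,10,-18.8)]:print(p,proj(w,np.array(p),M))
c=pickle.load(open("s9.pkl","rb"));crop(c,230,180,390,300,5,"pics/s9c.png")
E
```

```text
11.7833 [488.3  56.7   5.5] [3.1 0.  0.2] [ 0.5 -0.5  1. ] 20.01515291900816 [ 0.   0.4  1.8 -0.   0.9  1.4]
(0, 0, 0) [318.7 234.8]
(0, 10, 0) [334.7 234.8]
(8, 10, 0) [334.9 222.7]
(0, 0, -18.8) [318.6 246.9]
(0, 16, -18.8) [346.6 246.9]
(0, 10, -18.8) [336.1 246.9]
```

View pics/s9c.png

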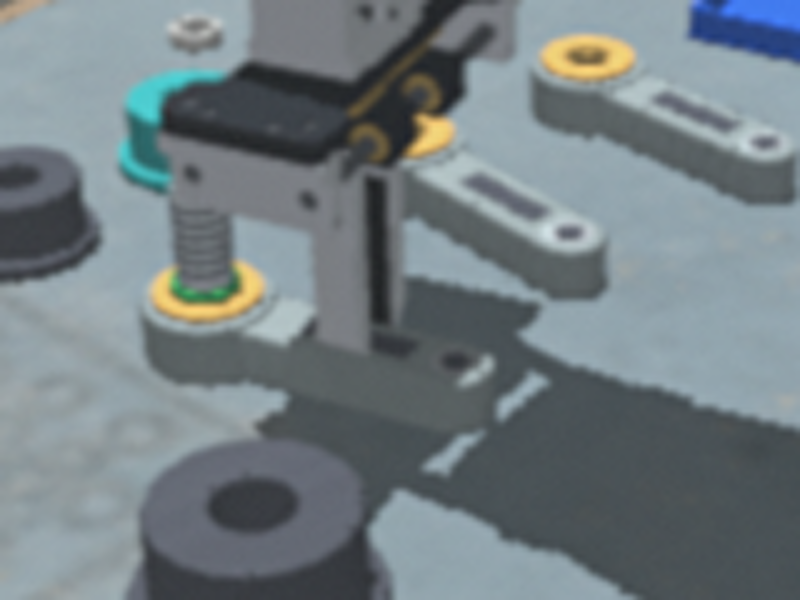

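```bash
python3 - <<'E'
from h import *
np.set_printoptions(precision=1,suppress=True)
f=lambda p,x0,y0,k:((p-np.array([x0,y0])+.5)*k-.5)
c=pickle.load(open("s9.pkl","rb"))
Rz=R.from_euler("z",.203).as_matrix()
for z in (5.5,24.3,26):
  for dy in(10,16,22):
    print(z,dy,[f(proj(c,np.array([488.4,56.7,z])+Rz@[dx,dy,0]),230,180,5) for dx in(-8,8)])
c=pickle.load(open("s2.pkl","rb"))
for z in(48.8,67.6):print(z,f(proj(c,[690,53+12.4,z]),180,150,6),f(proj(c,[690,53+24,z]),180,150,6))
c=pickle.load(open("s9.pkl","rb"));crop(c,270,210,340,270,10,"pics/s9d.png")
E
```

```text
5.5 10 [array([366.3, 397.4]), array([331.9, 388.3])]
5.5 16 [array([359.6, 405.1]), array([325. , 395.9])]
5.5 22 [array([352.8, 412.8]), array([318.1, 403.6])]
24.3 10 [array([364.9, 359.1]), array([330.2, 350.2])]
24.3 16 [array([358.1, 366.7]), array([323.2, 357.6])]
24.3 22 [array([351.3, 374.3]), array([316.2, 365.2])]
26 10 [array([364.8, 355.6]), array([330. , 346.7])]
26 16 [array([358. , 363.1]), array([323.1, 354.1])]
26 22 [array([351.1, 370.7]), array([316.1, 361.6])]
48.8 [297.  373.5] [274.  385.7]
67.6 [291.8 329.3] [268.5 341.2]
```

View pics/s9d.png

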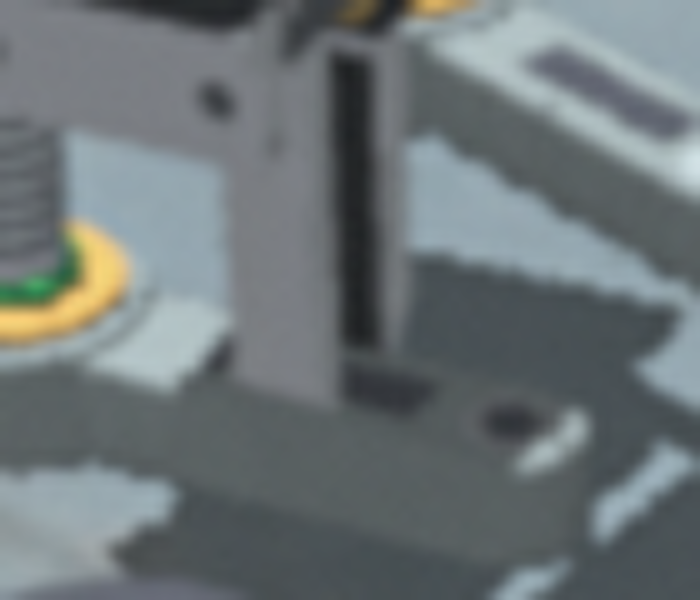

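```bash
python3 - <<'E'
from h import *
w=pickle.load(open("w9.pkl","rb"));crop(w,260,220,380,300,6,"pics/w9c.png")
w=pickle.load(open("w8.pkl","rb"));crop(w,220,220,420,300,4,"pics/w8c.png")
E
```

```text
(no output)
```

View pics/w9c.png

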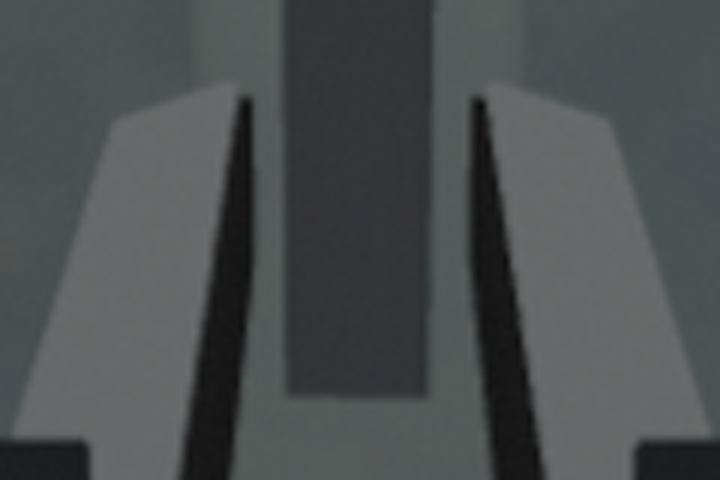

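View pics/w8c.png

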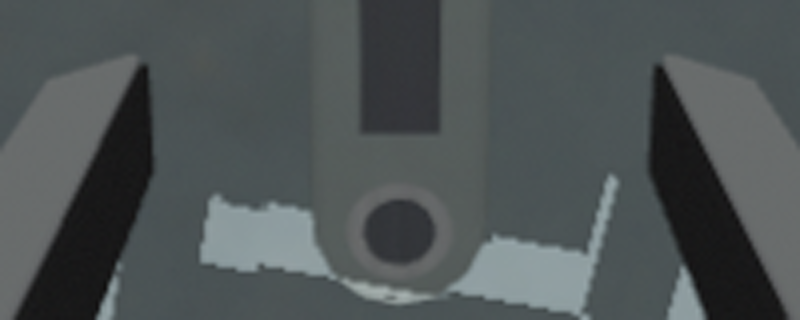

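The fingers closed to 20 mm, above the bar: both the scene and wrist views put the real fingertips about 22 mm above the reported TCP. So I'll open and go lower, watching the force.

servo_tool(
  series=[
    [0,0,0,0,0,0],
    [0,0,0,0,0,0],
    [0,0,0,0,0,0],
    [0,0,0,0,0,0],
    [0,0,0,0,0,0],
    [0,0,0,0,0,0],
    [0,0,0.4,0,0,0],
    [0,0,0.8,0,0,0],
    [0,0,1.2,0,0,0],
    [0,0,1.4,0,0,0],
  ],
  gripper=6,
)

```text
clock: 12.67
eef_pos: [488.0, 56.7, -9.3]
eef_rot: [-3.141, 0.001, 0.203]
wrist_force: [-0.5, -1.0, 0.5]
finger_gap: 60.1
```

servo_tool(
  series=[
    [0,0,0,0,0,0],
    [0,0,0.1,0,0,0],
    [0,0,0.2,0,0,0],
    [0,0,0.3,0,0,0],
    [0,0,0.4,0,0,0],
    [0,0,0.5,0,0,0],
    [0,0,0.5,0,0,0],
    [0,0,0.5,0,0,0],
    [0,0,0.5,0,0,0],
    [0,0,0.5,0,0,0],
  ],
)

```text
clock: 13.5
eef_pos: [488.4, 56.7, -13.5]
eef_rot: [3.142, -0.0, 0.203]
wrist_force: [0.6, -0.1, -0.7]
finger_gap: 59.7
```

```bash
python3 w.py w10;python3 w.py s10 scene; python3 - <<'E'
from h import *
c=pickle.load(open("s10.pkl","rb"));crop(c,230,180,390,300,5,"pics/s10c.png")
E
```

```text
13.5 [488.4  56.7 -13.5] [ 3.1 -0.   0.2] [ 0.6 -0.1 -0.7] 59.67642184014437 [0.  0.4 1.9 0.  0.8 1.4]
13.55 [488.4  56.7 -13.5] [ 3.1 -0.   0.2] [-0.4  0.1 -0.6] 59.99402372286821 [0.  0.4 1.9 0.  0.8 1.4]
```

View pics/w10.png

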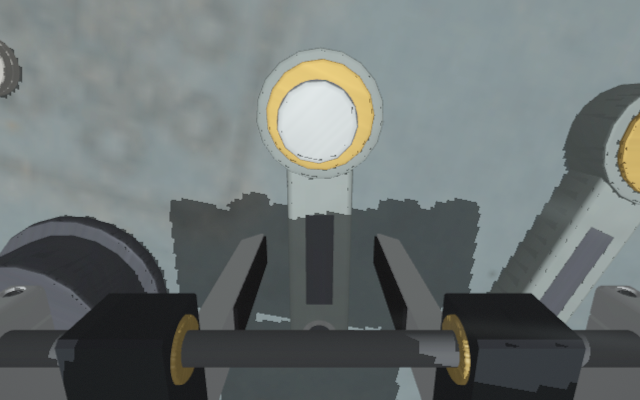

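View pics/s10c.png

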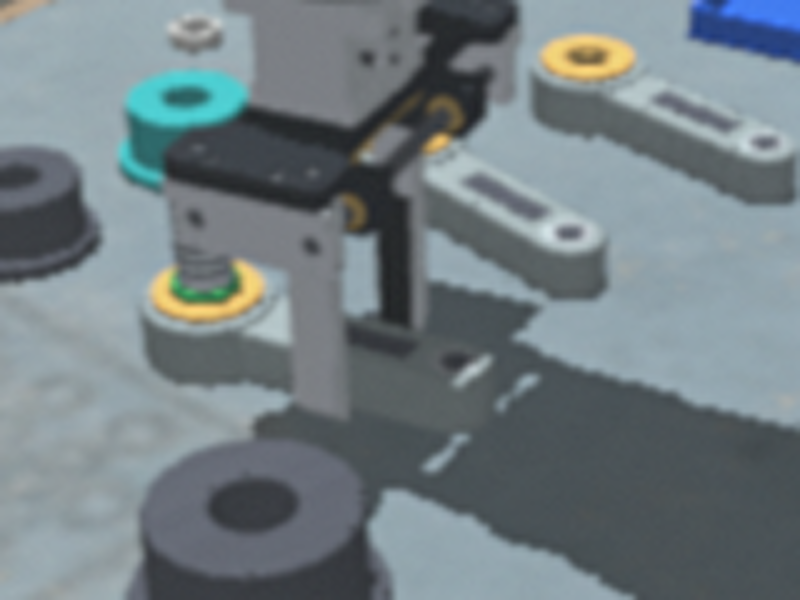

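The fingers now straddle the bar (u 265 to 375 around the bar at 290 to 352). Closing.

servo_tool(
  series=[
    [0,0,0,0,0,0],
    [0,0,0,0,0,0],
    [0,0,0,0,0,0],
    [0,0,0,0,0,0],
    [0,0,0,0,0,0],
    [0,0,0,0,0,0],
    [0,0,0,0,0,0],
    [0,0,0,0,0,0],
    [0,0,0,0,0,0],
    [0,0,0,0,0,0],
  ],
  gripper=2,
  grip_force=58,
)

```text
clock: 14.43
eef_pos: [488.3, 56.7, -13.5]
eef_rot: [-3.142, 0.0, 0.203]
wrist_force: [-0.5, 0.2, 0.1]
finger_gap: 31.5
```

servo_tool(
  series=[
    [0,0,-0.1,0,0,0],
    [0,0,-0.3,0,0,0],
    [0,0,-0.6,0,0,0],
    [0,0,-0.9,0,0,0],
    [0,0,-1.2,0,0,0],
    [0,0,-1.4,0,0,0],
    [0,0,-1.5,0,0,0],
    [0,0,-1.5,0,0,0],
    [0,0,-1.5,0,0,0],
    [0,0,-1.5,0,0,0],
  ],
)

```text
clock: 15.27
eef_pos: [488.2, 56.7, 1.4]
eef_rot: [-3.142, 0.0, 0.203]
wrist_force: [0.5, -0.2, -4.2]
finger_gap: 31.2
```

```bash
python3 w.py w11;python3 w.py s11 scene; python3 - <<'E'
from h import *
c=pickle.load(open("s11.pkl","rb"));crop(c,230,180,390,300,5,"pics/s11c.png")
E
```

```text
15.2667 [488.2  56.7   1.4] [-3.1  0.   0.2] [ 0.5 -0.2 -4.2] 31.200034845118516 [0.  0.4 1.9 0.  0.9 1.4]
15.3167 [488.2  56.7   1.4] [-3.1  0.   0.2] [-0.5  0.5 -3.5] 31.330015554929098 [ 0.   0.4  1.9 -0.   0.9  1.4]
```

View pics/w11.png

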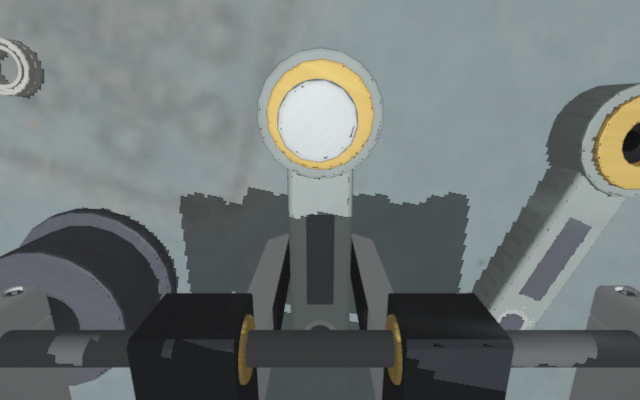

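View pics/s11c.png

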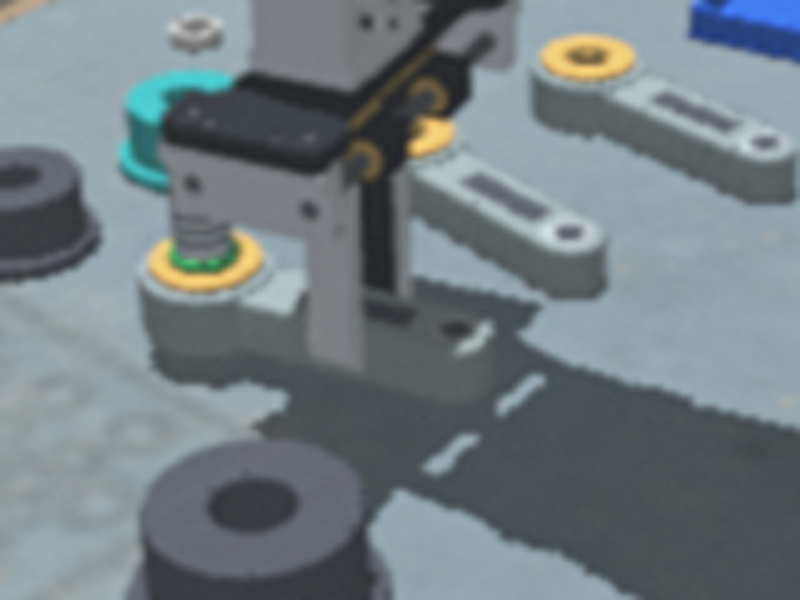

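servo_tool(
  series=[
    [0,0,-0.3,0,0,0],
    [0,0,-0.9,0,0,0],
    [0,0,-1.8,0,0,0],
    [0,0,-2.8,0,0,0],
    [0,0,-3.8,0,0,0],
    [0,0,-4.8,0,0,0],
    [0,0,-5.6,0,0,0],
    [0,0,-6.2,0,0,0],
    [0,0,-6.5,0,0,0],
    [0,0,-6.5,0,0,0],
  ],
)

```text
clock: 16.2
eef_pos: [488.6, 56.8, 67.2]
eef_rot: [3.141, -0.001, 0.203]
wrist_force: [0.5, -0.2, -3.8]
finger_gap: 31.7
```

servo_tool(
  series=[
    [-0.15,0.4,0,0,0,0],
    [-0.5,1.4,0,0,0,0],
    [-1.1,3,0,0,0,0],
    [-1.9,5.3,0,0,0,0],
    [-2.8,8,0,0,0,0],
    [-3.7,10.7,0,0,0,0],
    [-4.6,13.4,0,0,0,0],
    [-5.5,16.1,0,0,0,0],
    [-6.5,18.8,0,0,0,0],
    [-7.4,21.4,0,0,0,0],
  ],
)

```text
clock: 17.03
eef_pos: [457.8, -169.9, 66.0]
eef_rot: [-3.141, 0.001, 0.202]
wrist_force: [-0.1, 0.3, -3.4]
finger_gap: 31.5
```

servo_tool(
  series=[
    [-0.9,2.7,0,0,0,0.01],
    [-1.8,5.4,0,0,0,0.02],
    [-2.7,8.1,0,0,0,0.03],
    [-3.6,10.8,0,0,0,0.04],
    [-4.5,13.3,0,0,0,0.05],
    [-5.4,15.8,0,0,0,0.06],
    [-6.2,18.1,0,0,0,0.067],
    [-6.9,20,0,0,0,0.067],
    [-7.3,21.1,0,0,0,0.067],
    [-7.4,21.4,0,0,0,0.067],
  ],
)

```text
clock: 17.87
eef_pos: [428.4, -394.0, 65.8]
eef_rot: [-3.141, 0.001, 0.134]
wrist_force: [0.3, 0.3, -2.5]
finger_gap: 31.3
```

```bash
python3 w.py w12;python3 w.py s12 scene; python3 w.py t12 top; python3 - <<'E'
from h import *
c=pickle.load(open("t12.pkl","rb"));crop(c,360,150,490,300,4,"pics/t12c.png")
E
```

```text
17.8667 [ 428.4 -394.    65.8] [-3.1  0.   0.1] [ 0.3  0.3 -2.5] 31.323125185901052 [-0.8  0.5  1.6 -0.   1.1  0.6]
17.9167 [ 428.7 -393.2   65.9] [-3.1  0.   0.1] [-0.8  0.1 -3.5] 31.389643135492808 [-0.8  0.5  1.6 -0.   1.1  0.6]
17.9667 [ 429.1 -392.2   66. ] [-3.1  0.   0.1] [-0.3 -0.  -3.3] 31.451547911513646 [-0.8  0.5  1.6  0.   1.1  0.6]
```

View pics/w12.png

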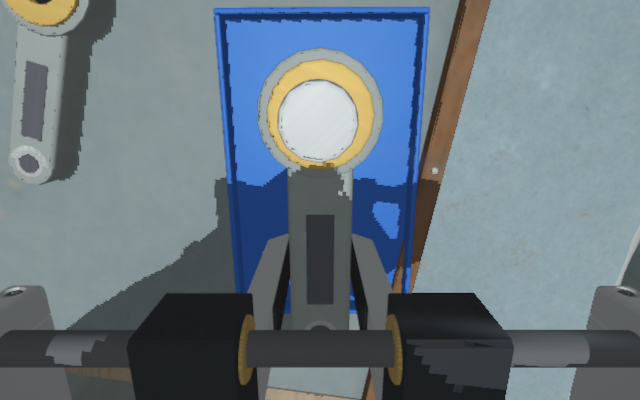

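View pics/s12.png

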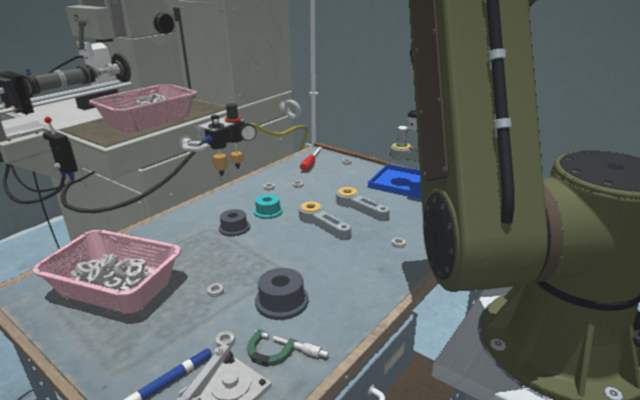

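View pics/t12c.png

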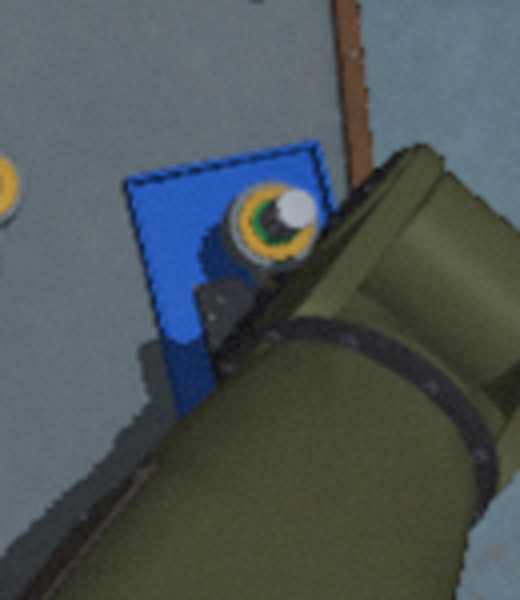

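```bash
python3 - <<'E'
from h import *
np.set_printoptions(precision=1,suppress=True)
w=pickle.load(open("w12.pkl","rb"))
s=pickle.load(open("t12.pkl","rb"))["s"];T=tool(s);w["pose"]=T@w["mount"]
a=ray(w,216,10,20);b=ray(w,429,10,20);print(a,b,np.linalg.norm(a-b))
i=np.linalg.inv(T)
for p in(a,b,ray(w,238,290,20),ray(w,409,260,20)):print((i@np.r_[p,1])[:3])
E
```

```text
[ 555.7 -308.1   20. ] [ 574.3 -444.1   20. ] 137.260227814334
[136.9 -66.3  46. ]
[136.9  71.   45.9]
[-65.6 -65.1  46.1]
[-39.2  70.6  46. ]
```

servo_tool(
  series=[
    [0,0,0.3,0,0,0],
    [0,0,1,0,0,0],
    [0,0,2,0,0,0],
    [0,0,3.1,0,0,0],
    [0,0,4.2,0,0,0],
    [0,0,5.2,0,0,0],
    [0,0,6.1,0,0,0],
    [0,0,6.8,0,0,0],
    [0,0,7.1,0,0,0],
    [0,0,7.2,0,0,0],
  ],
)

```text
clock: 18.85
eef_pos: [429.4, -392.2, -6.2]
eef_rot: [-3.141, 0.0, 0.136]
wrist_force: [-0.0, 0.5, -3.3]
finger_gap: 31.3
```

servo_tool(
  series=[
    [0,0,0,0,0,0],
    [0,0,0.05,0,0,0],
    [0,0,0.1,0,0,0],
    [0,0,0.15,0,0,0],
    [0,0,0.2,0,0,0],
    [0,0,0.25,0,0,0],
    [0,0,0.3,0,0,0],
    [0,0,0.35,0,0,0],
    [0,0,0.35,0,0,0],
    [0,0,0.35,0,0,0],
  ],
)

```text
clock: 19.68
eef_pos: [429.6, -392.3, -9.0]
eef_rot: [-3.142, 0.0, 0.136]
wrist_force: [0.3, -0.7, -3.1]
finger_gap: 31.5
```

```bash
python3 w.py w13
```

```text
19.6833 [ 429.6 -392.3   -9. ] [-3.1  0.   0.1] [ 0.3 -0.7 -3.1] 31.532007133300358 [-0.8  0.6  1.6 -0.   1.   0.6]
```

View pics/w13.png

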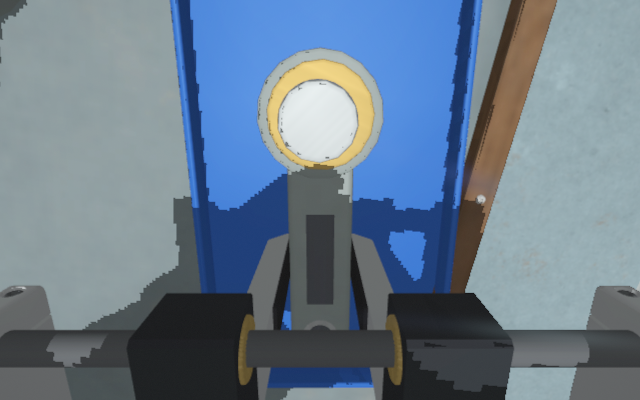

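servo_tool(
  series=[
    [0,0,0.02,0,0,0],
    [0,0,0.04,0,0,0],
    [0,0,0.06,0,0,0],
    [0,0,0.07,0,0,0],
    [0,0,0.07,0,0,0],
    [0,0,0.07,0,0,0],
    [0,0,0.07,0,0,0],
    [0,0,0.07,0,0,0],
    [0,0,0.07,0,0,0],
    [0,0,0.07,0,0,0],
  ],
)

```text
clock: 20.57
eef_pos: [429.6, -392.3, -9.5]
eef_rot: [3.142, -0.0, 0.136]
wrist_force: [-2.2, 2.5, 5.3]
finger_gap: 31.8
```

servo_tool(
  series=[
    [0,0,0,0,0,0],
    [0,0,0,0,0,0],
    [0,0,0,0,0,0],
    [0,0,0,0,0,0],
    [0,0,0,0,0,0],
    [0,0,0,0,0,0],
    [0,0,0,0,0,0],
    [0,0,0,0,0,0],
    [0,0,0,0,0,0],
    [0,0,0,0,0,0],
  ],
  gripper=5.5,
)

```text
clock: 21.4
eef_pos: [429.6, -392.3, -9.7]
eef_rot: [-3.142, 0.0, 0.136]
wrist_force: [0.3, 0.3, -0.3]
finger_gap: 55.1
```

servo_tool(
  series=[
    [0,0,-0.3,0,0,0],
    [0,0,-1,0,0,0],
    [0,0,-2.5,0,0,0],
    [0,0,-4.5,0,0,0],
    [0,0,-6.5,0,0,0],
    [0,0,-9,0,0,0],
    [0,0,-11.5,0,0,0],
    [0,0,-13.5,0,0,0],
    [0,0,-15,0,0,0],
    [0,0,-15,0,0,0],
  ],
)

```text
clock: 22.23
eef_pos: [430.5, -393.3, 144.3]
eef_rot: [3.137, -0.003, 0.136]
wrist_force: [0.4, 0.3, -0.3]
finger_gap: 55.2
```

```bash
python3 w.py w14;python3 w.py s14 scene;python3 w.py t14 top; python3 - <<'E'
from h import *
c=pickle.load(open("s14.pkl","rb"));crop(c,330,110,450,210,6,"pics/s14c.png")
E
```

```text
22.2333 [ 430.5 -393.3  144.3] [ 3.1 -0.   0.1] [ 0.4  0.3 -0.3] 55.17448395222899 [-0.8  0.4  1.5  0.   1.3  0.6]
22.2833 [ 430.  -392.8  142. ] [ 3.1 -0.   0.1] [-0.1 -0.4 -0.3] 55.081418390502265 [-0.8  0.4  1.5  0.   1.2  0.6]
22.3333 [ 429.5 -392.3  140.4] [ 3.1 -0.   0.1] [ 0.7  0.4 -0.4] 54.572216575205125 [-0.8  0.4  1.5 -0.   1.2  0.6]
```

View pics/w14.png

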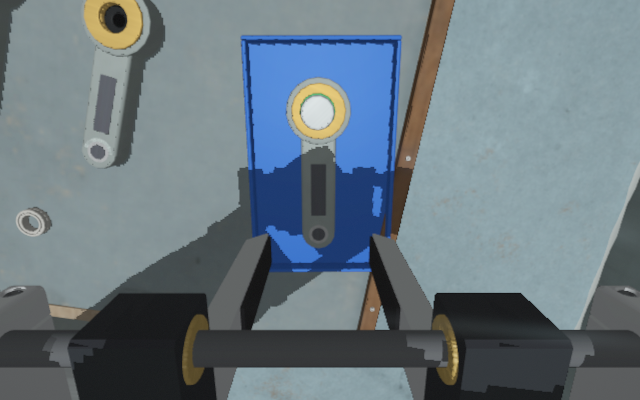

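View pics/s14c.png

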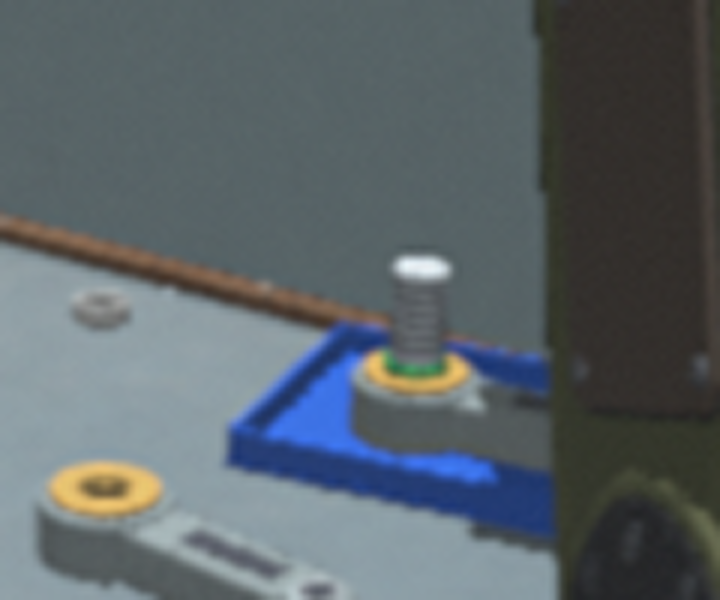

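View pics/t14.png

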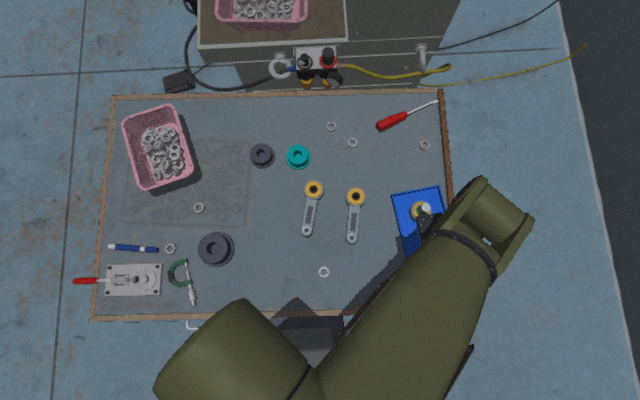

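The arm lies flat inside the tray, with the green collar down on the brass at (418,365) in the crop. The other two arms are at their starting pixels (314,190) and (356,197). The gripper is clear, so I'll hand in.

```bash
python3 -c "
from cell import *
print(sign_off(),read_state()['clock'])"
```

```text
the job is handed in; nothing more can be done
the job is handed in; nothing more can be done
```

The job is done and handed in at about 22 s on the robot clock. The first arm I tried, the one nearest the gauge stand (bore at about x 559, y 71 mm), has the bush bored right through. I did not try the gauge in the other two.

- **Fit:** the gauge went well past the step depth with no force, and its green collar came down on the brass.
- **Placing:** I gripped that arm across the bar and laid it in the blue tray.
- **Last checks:** the wrist and scene pictures show the arm flat inside the tray, clear of the walls, with the gauge upright and its collar on the brass. The top view shows the other two arms where they started. The gripper is clear and reads no contact force.

**What disagreed:**
- **Fingertip height:** the real fingertips sit about 22 mm above the reported tool point. Because of this:
  - My first grip on the bar closed on air above it; nothing moved, and I re-gripped lower.
  - I held the gauge near its top and it tilted about 0.065 rad, which I corrected before inserting it.
- **Wrist camera:** it read about 2–5 mm too far in x compared with the other two cameras (8 mm on one handle-top reading), so I relied on those.

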